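Hold a glazed wheel cell in the light of the sighting stand

TASK

A small clock wheel is to be sighted against the light. First slide the lamp's shutter fully open; then take the taller of the two glazed cells out of the rack by its two frosted sides only, never touching its clear panes, and hold it upright in the gap of the sighting stand, centred in the light path between lamp and loupe, with its clear panes square to the light. Finish while still holding it there, clear of the stand, and leave the shorter cell in its socket and the things round about where they are.

Things in the scene. Friction and masses are not known exactly. Their poses are not given: they have to be found in the camera images.
- light_gap (a point): Where the centre of the cell belongs: on the light axis, half-way between loupe and lamp, 110 mm above the bench. Its y is the light axis and points from the loupe to the lamp; z is up; x is level, across the light, away from the robot. Along y the gap is free from -31 mm (mouth of the loupe) to +31 mm (shutter blade); above it is open, below it the stand's rail is 86 mm down.
- stand: Sighting stand, fixed to the bench: grey base plate 100 x 178 mm with an aluminium rail; on two posts a black eye loupe (35 mm wide) and a finned aluminium lamp (53 mm in diameter, y = +38 to +103 mm) face one another. Origin on the bench, 110 mm below light_gap, same axes. Nothing on it is higher than the shutter knob's top, z = 0.164.
- shutter_knob (a point): On the black upright knob on top of the lamp's shutter, to be pinched from above or pushed: 12 mm wide along the slide, 10 mm thick, from z = 0.132 to 0.164, this point at z = 0.150; axes as light_gap. The shutter is a dark steel plate, 42 x 44 x 3 mm, 33 mm from light_gap along its +y, in front of the lens (31 mm in diameter); it slides level along light_gap's -x.
- shutter (a joint): Slide of the shutter, in m: 0 closed (blade in front of the lens), 0.042 fully open at its stop; it grows as the knob is drawn along -x of light_gap, needs about 2 N, and stays where it is left. It starts between 0 and 0.010.
- tall_cell_mid (a point): Centre, half-way up, of the taller cell: a closed upright box 84 mm tall, 34 mm along its x, 46 mm along its y, about 0.12 kg, black base and cap, a brass wheel inside. The faces at y = +-23 mm are frosted whitish from 8 to 77 mm above its foot: grip these. Those at x = +-17 mm are the clear panes; light is to pass along x. z is up. It starts upright in a socket of the rack, foot at z = 0.012.
- tall_cell_panes: The two clear panes of the taller cell (origin at the cell's centre, same axes): each 38 mm wide along y, 69 mm tall, outer faces at x = +-17 mm. Not to be touched by the gripper.
- short_cell_mid (a point): Centre of the shorter cell, half-way up: the same kind of box, 60 mm tall instead of 84 mm, 34 x 46 mm, in the other socket. Leave it there.
- rack: Wooden rack fixed to the bench, 62 mm along its x, 166 mm along its y, 26 mm tall; origin at the centre of its underside. Two rectangular sockets, 37 x 49 mm and 14 mm deep, lie at y = +-47.5 mm (95 mm apart); each holds one cell with 1.5 mm of play a side, the cell's axes parallel to the rack's. Either cell may be in either socket.
- oil_bottle: Small yellow oil bottle with a black spout, 25 mm wide, 62 mm tall, standing loose on the bench; origin at the centre of its underside. Bystander.
- screw_tin: Shallow round tin of screws, 70 mm wide, 18 mm tall, loose; origin at the centre of its underside. Bystander.
- tweezers: Steel tweezers lying flat, 13 x 128 x 8 mm, loose, long along their own y; origin at the centre of the underside. Bystander.

How it is judged:
By the outcome, as a careful person would: the job done as asked, in the order asked, and still so for the second after the job is handed in, while the arm keeps its last pose, push and grip.
It also fails if it takes over 48 s, if anything falls off the work surface, if the arm or the gripper's body presses on something with over 40 N, if the wrist force passes 120 N, or if a joint passes its speed limit or range.

ROBOT

A 6-joint arm with a two-finger parallel gripper is mounted at the origin on the work surface; the furniture and walls round the work are solid. World frame = base frame: x ahead of the robot, y to its left, z up, the work surface at z = 0. Lengths are in m, angles in rad, forces in N, time in s.
With the tool pointing down it reaches from about 0.4 to 0.825 m from the base axis. Payload 7 kg.
Tool frame: the origin (TCP) lies midway between the tips of the shut fingers; the grasp point (between the pads) lies 19 mm behind it; z points along the fingers, y is the line along which they close (so a half turn about z gives the same grasp; the last joint's range is limited). The gripper opens to 85 mm and grips with 20 to 120 N. Pads are 22 mm wide; open, the fingers measure 114 mm over their backs; the gripper's body (76 mm by 85 mm) begins 54 mm behind the grasp point. The pads swing forward as they close: fully open they stand 13 mm farther back than shut.
Start: joints at [1.526, 0.359, 0.012, 0, -1.224, -0.288], TCP at [0.221, 0.638, 0.199] pointing down, gripper open.
Joint ranges: [-3.07, 3.07], [-1.43, 2.12], [-1.02, 1.25], [-3.03, 1.67], [-3.05, -0], [-3.03, 3.03]. Speed limits (rad/s): [2.39, 2.39, 3.01, 3.14, 3.14, 3.14].

INTERFACE

Orientations are given as a unit quaternion [x, y, z, w].
In Python, from cell import manip gives the robot as it stands.
- The arm moves only by the tool play_rows, never from a script. Its arguments are lists of equal length, an entry for each row: "slide": the shift along the tool's x, y, z in m, a list of three; "rot": the turn, a rotation vector about the tool's x, y, z in degrees, a list of three; "gripper": the finger opening in m, from 0 to 0.0854. A call has 1 to 5 rows; each row shifts and turns the commanded pose from where the row before left it, along the tool's axes as they then stand; what a row does not reach is not made up. A row lasts 1/12 s, in which the tool goes at most 41.7 mm and 7.16 degrees, less where a joint would pass 70% of its speed; a pose out of reach is approached as far as the arm can. A call with a gripper value outside its range is refused whole. The fingers move at their own pace and stop on an object; "squeeze" is the grip in N (left out, the last holds). Time passes only in rows, so rows that do not move let the fingers close. It gives the time, the measured TCP pose, the force, the opening and the grip force at its end, in the units of the state.
- manip.get_obs(): the state, without advancing time (a new reading comes with each control period).
- manip.read_camera(name): name is "scene" or "top" or "wrist"; returns (picture, depth): 384x512x3 uint8, red, green, blue; 384x512 float32, m along the optical axis (not along the pixel's ray), 0 where there is no reading.
- manip.calibration(name): a dict with "camera_matrix" (3x3 intrinsics, pixels), "dist_coeffs" ([k1, k2, p1, p2, k3] as OpenCV has them; the pictures are not rectified), "origin" and "orientation" of the camera in the world. Camera axes: x right, y down, z forward; pixel columns grow to the right and rows downward; lengths in m; the calibration is good to about 2 mm. A picture is of the moment at which its call begins: read the wrist's pose just before it. calibration takes no time and is no camera call; for the wrist camera it gives the pose at the moment of the call.
- manip.close_job(): hands the job in; it is judged then, once.
Trained networks look in the newest picture that a camera, given by its name, has taken for a name from the list of things; names that differ only in an ending like _2 or _b are one class to them, and where a whole thing is asked for, a point or a joint stands for the part that bears it (a point fixed in the world has none). Each returns a list of dicts, best first, with "score" (0 to 1); they miss things now and then, are a little off and sometimes report something else, mostly with a low value. They report only what shows in the picture. A call takes as long as a camera call.
- manip.cut_out(camera, thing): "pixels" (384x512 bool, what is visible of it).
- manip.spot_point(camera, thing): "location" ([x, y, z] in m, in world coordinates, good to about 4 mm: a listed point, or the origin of a listed thing).
The state is a dict: "clock": time; "joint_pos": joint angles; "qvel": joint speeds; "effort": joint torques, N m; "position": TCP position; "tcp_rot": TCP orientation; "wrist_force": force on the tool from outside, world axes, zero at the start; "ft_torque": the same for the moment, N m; "width": finger opening in m; "grasp_force": force on a finger pad.
Only numpy, scipy, OpenCV 4.12 (cv2) and the standard library are available. Lean on these libraries where they do the work, as an engineer would, in place of code of your own. Each camera call takes 0.05 s, during which the arm holds its last target. There are 200 camera calls.

## Working session

There is one attempt and no reset: what is moved stays moved. The work goes in short steps, Python scripts to look and compute and a tool call to move; the robot and the scene stay as the last step left them, time stands still between calls to the robot, and variables do not carry over. Pictures are saved under pics/ and viewed, at most 10 in all, crops included, and the job is handed in when it is done.

Besides the shell and the picture viewer there is one more tool, called after ">>>" by a JSON object that holds its "name" and its "arguments", one argument or row to a line. play_rows: Moves the arm, as the interface text tells. Its arguments: {"type":"object","properties":{"slide":{"type":"array","items":{"type":"array","items":{"type":"number"}}},"rot":{"type":"array","items":{"type":"array","items":{"type":"number"}}},"gripper":{"type":"array","items":{"type":"number"}},"squeeze":{"type":"number"}},"required":["slide","rot","gripper"]}

```bash
mkdir -p pics; ls; cat > h.py <<'E'
import numpy as np,cv2
from cell import manip
from scipy.spatial.transform import Rotation as R
def cloud(cam,depth):
    c=manip.calibration(cam);K=np.array(c["camera_matrix"],float);d=np.array(c["dist_coeffs"],float)
    h,w=depth.shape;u,v=np.meshgrid(np.arange(w),np.arange(h))
    p=cv2.undistortPoints(np.stack([u,v],-1).reshape(-1,1,2).astype(np.float32),K,d).reshape(h,w,2)
    P=np.dstack([p*depth[...,None],depth])
    o=np.array(c["orientation"],float)
    Rm=o if o.shape==(3,3) else R.from_quat(o).as_matrix()
    return P@Rm.T+np.array(c["origin"])
E
python3 - <<'E'
from h import *
o=manip.get_obs();print({k:np.round(v,3).tolist() for k,v in o.items()})
ims=[]
for cam in ["scene","top"]:
    im,d=manip.read_camera(cam);np.savez(f"/tmp/{cam}.npz",im=im,d=d,P=cloud(cam,d))
    cv2.imwrite(f"pics/{cam}0.png",im[...,::-1])
    print(cam,np.round(manip.calibration(cam)["origin"],3))
    for t in ["light_gap","stand","shutter_knob","tall_cell_mid","short_cell_mid","rack","oil_bottle","screw_tin","tweezers"]:
        r=manip.spot_point(cam,t);print(t,[(round(x["score"],2),np.round(x["location"],3).tolist()) for x in r[:2]])
E
```

```text
pics
{'clock': 0.0, 'joint_pos': [1.526, 0.359, 0.011, -0.0, -1.224, -0.288], 'qvel': [0.0, 0.0, -0.001, 0.0, 0.0, -0.002], 'effort': [0.0, -58.332, 29.343, 6.937, -0.006, -0.0], 'position': [0.22, 0.637, 0.198], 'tcp_rot': [0.986, -0.166, -0.0, 0.001], 'wrist_force': [0.468, 0.069, -0.501], 'ft_torque': [-0.057, 0.004, -0.006], 'grasp_force': 0.0, 'width': 0.085}
scene [-0.044 -0.485  0.685]
light_gap [(0.76, [0.526, 0.034, 0.109])]
stand [(0.8, [0.529, 0.032, 0.001])]
shutter_knob [(0.85, [0.513, 0.062, 0.15])]
tall_cell_mid [(0.69, [0.472, 0.302, 0.054])]
short_cell_mid [(0.67, [0.498, 0.396, 0.042])]
rack [(0.19, [0.363, -0.051, 0.004])]
oil_bottle [(0.6, [0.364, -0.054, 0.005]), (0.34, [0.47, 0.299, 0.056])]
screw_tin [(0.67, [0.343, 0.314, -0.005])]
tweezers [(0.56, [0.351, 0.201, -0.001])]
top [0.309 0.178 1.165]
light_gap [(0.6, [0.524, 0.032, 0.11])]
stand [(0.61, [0.521, 0.027, 0.003])]
shutter_knob [(0.51, [0.51, 0.067, 0.148])]
tall_cell_mid [(0.82, [0.475, 0.299, 0.058])]
short_cell_mid [(0.84, [0.494, 0.398, 0.042])]
rack [(0.96, [0.486, 0.347, 0.003])]
oil_bottle [(0.61, [0.51, 0.065, 0.145]), (0.54, [0.365, -0.053, 0.004])]
screw_tin [(0.82, [0.35, 0.315, -0.002])]
tweezers [(0.6, [0.355, 0.196, 0.003])]
```

View pics/top0.png

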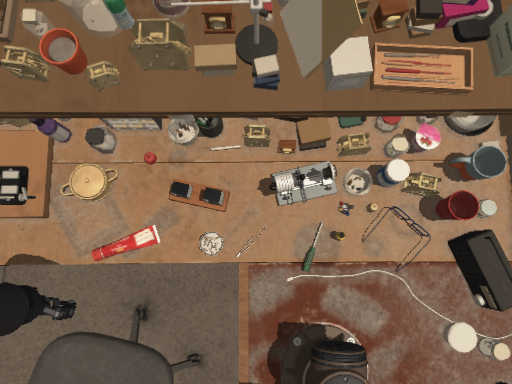

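View pics/scene0.png

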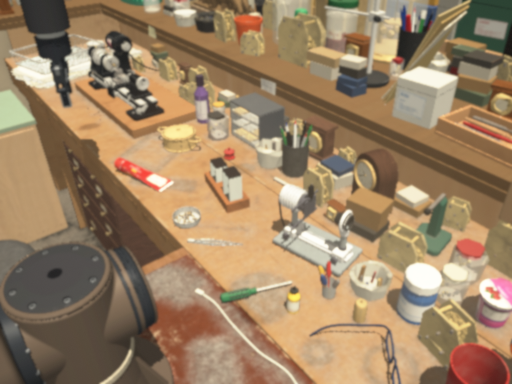

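```bash
python3 - <<'E'
from h import *
for cam in ["top","scene"]:
    z=np.load(f"/tmp/{cam}.npz");P=z["P"]
    manip.read_camera(cam)
    for t in ["stand","rack","tall_cell_mid","short_cell_mid","shutter_knob"]:
        r=manip.cut_out(cam,t)
        if not r: print(t,None);continue
        m=r[0]["pixels"]&(z["d"]>0);Q=P[m]
        np.save(f"/tmp/{cam}_{t}.npy",Q)
        print(cam,t,round(r[0]["score"],2),m.sum(),"pct",np.round(np.percentile(Q,[1,50,99],axis=0),3).tolist())
        for lo,hi in [(-.005,.006),(.006,.02),(.02,.032),(.045,.068),(.066,.078),(.09,.102),(.1,.125),(.125,.145),(.145,.17)]:
            q=Q[(Q[:,2]>lo)&(Q[:,2]<hi)]
            if len(q)>25:
                (c,s,a)=cv2.minAreaRect((q[:,:2]*1000).astype(np.float32))
                print("  z",lo,hi,len(q),"c",np.round(c,1),"s",np.round(s,1),"a",round(a,1))
E
```

```text
top stand 0.97 2017 pct [[0.459, -0.042, 0.01], [0.508, 0.044, 0.024], [0.575, 0.137, 0.157]]
  z 0.006 0.02 877 c [519.2  44. ] s [100.7 175.4] a 11.9
  z 0.02 0.032 285 c [516.9  47.4] s [ 94.3 172.1] a 13.0
  z 0.1 0.125 232 c [516.6  59. ] s [ 51.7 178.7] a 13.6
  z 0.125 0.145 435 c [498.9  47.1] s [ 87.7 164.8] a 15.0
  z 0.145 0.17 27 c [509.9  64.2] s [11.8 10.4] a 6.5
top rack 0.69 684 pct [[0.442, 0.267, -0.001], [0.475, 0.353, 0.026], [0.526, 0.433, 0.083]]
  z 0.006 0.02 45 c [475.4 347. ] s [161.2  54.8] a 83.8
  z 0.02 0.032 607 c [485.7 350.9] s [166.2  62.6] a 77.1
top tall_cell_mid 0.75 308 pct [[0.454, 0.279, 0.012], [0.472, 0.302, 0.095], [0.507, 0.332, 0.1]]
  z 0.02 0.032 29 c [482.3 309.4] s [58.5 45.8] a 76.4
  z 0.09 0.102 201 c [474.7 304.2] s [45.4 33.3] a 76.5
top short_cell_mid 0.57 222 pct [[0.476, 0.372, 0.026], [0.492, 0.391, 0.071], [0.511, 0.416, 0.076]]
  z 0.045 0.068 37 c [494.1 393.6] s [39.5 31.4] a 77.2
  z 0.066 0.078 168 c [494.7 395.4] s [42.1 31.5] a 76.6
top shutter_knob 0.5 25 pct [[0.504, 0.059, 0.136], [0.508, 0.065, 0.162], [0.515, 0.07
[... 853 characters left out ...]

  z 0.066 0.078 86 c [462.2 298.5] s [28.9 57.7] a 23.8
  z 0.09 0.102 157 c [474.2 303.5] s [50.2 34.2] a 75.7
scene short_cell_mid 0.6 276 pct [[0.474, 0.372, 0.025], [0.483, 0.385, 0.062], [0.51, 0.421, 0.073]]
  z 0.02 0.032 27 c [477.9 394.6] s [14.6 40.8] a 7.5
  z 0.045 0.068 96 c [482.  391.1] s [27.8 53.3] a 23.7
  z 0.066 0.078 119 c [494.4 395.4] s [46.6 32.5] a 75.9
scene shutter_knob 0.75 201 pct [[0.491, 0.056, 0.092], [0.507, 0.06, 0.121], [0.53, 0.066, 0.163]]
  z 0.09 0.102 28 c [514.1  62.4] s [35.4  2. ] a 12.6
  z 0.1 0.125 94 c [510.6  61.8] s [42.4  3.5] a 14.2
  z 0.125 0.145 46 c [508.3  59.8] s [35.4  7.9] a 4.6
  z 0.145 0.17 38 c [506.8  59.3] s [ 6.2 11.5] a 54.5
```

Top view: rack at pixels (170–228, 180–208) with both cells; the stand is at (272–338, 165–205), lamp on the left (+y). The scene view agrees: taller cell is the nearer one at (233,183), and the shutter is in front of the lamp at (305,205). I'll refine the stand's pose from the depth I already have.

```bash
python3 - <<'E'
from h import *
from scipy.optimize import least_squares
S=np.load("/tmp/scene_stand.npy");T=np.load("/tmp/top_stand.npy")
g=np.array([.5215,.032]);th=np.radians(12.8)
def loc(Q,g=g,th=th):
    d=Q[:,:2]-g;c,s=np.cos(th),np.sin(th)
    return np.c_[d[:,0]*c+d[:,1]*s,-d[:,0]*s+d[:,1]*c,Q[:,2]]
for n,Q in (("top",T),("scene",S)):
    L=loc(Q);m=(L[:,1]>.040)&(L[:,1]<.1)&(L[:,2]>.105)&(L[:,2]<.14)&(abs(L[:,0])<.03)
    q=Q[m]
    def f(p):
        l=loc(q,np.array([p[0],.032]),p[1]);return np.hypot(l[:,0],l[:,2]-.110-p[2])-.0265
    r=least_squares(f,[.5215,th,0],loss="soft_l1",f_scale=.002)
    print(n,"lamp",m.sum(),r.x[0],np.degrees(r.x[1]),r.x[2],np.median(abs(f(r.x))),np.percentile(loc(q)[:,1],[1,99]))
    m=(L[:,2]>.005)&(L[:,2]<.02);q=L[m];
    for ax in (0,1): print("  plate ext",np.round(np.percentile(q[:,ax],[.5,2,98,99.5]),4))
    m=(L[:,1]<-.02)&(L[:,2]>.09);q=L[m];print("  loupe",m.sum(),np.round(np.percentile(q,[2,50,98],axis=0),4).tolist())
    m=(L[:,1]<.042)&(L[:,1]>.02)&(L[:,2]>.09)&(L[:,2]<.13);q=L[m];print("  blade",m.sum(),np.round(np.percentile(q,[2,25,50,75,98],axis=0),4).tolist(), np.degrees(np.polyfit(q[:,0],q[:,1],1)[0]))
    m=(L[:,1]<.05)&(L[:,1]>.015)&(L[:,2]>.142);q=L[m];print("  knob",m.sum(),np.round(np.percentile(q,[2,50,98],axis=0),4).tolist())
E
```

```text
top lamp 390 0.5272155531197202 15.81698195019321 -0.0027449070069091 0.0019787178720615944 [0.04062303 0.09970279]
  plate ext [-0.0491 -0.0482  0.0482  0.0497]
  plate ext [-0.073  -0.0698  0.0976  0.0991]
  loupe 166 [[-0.021, -0.0618, 0.0989], [-0.0019, -0.0485, 0.1222], [0.0198, -0.0309, 0.1353]]
  blade 26 [[-0.0546, 0.0336, 0.0905], [-0.0223, 0.0347, 0.096], [-0.0125, 0.0371, 0.1051], [0.0113, 0.0411, 0.1242], [0.0243, 0.0419, 0.129]] 1.6986864303763551
  knob 28 [[-0.01, 0.0286, 0.1438], [-0.0049, 0.0348, 0.1622], [0.0013, 0.0386, 0.1661]]
scene lamp 454 0.5296606353609825 17.354703285701113 -0.003181620650777276 0.0016845700575729965 [0.04277592 0.0994596 ]
  plate ext [-0.0518 -0.0511  0.0459  0.0476]
  plate ext [-0.0792 -0.0784  0.093   0.0976]
  loupe 308 [[-0.0243, -0.0635, 0.0922], [-0.0088, -0.0554, 0.1167], [0.0161, -0.0348, 0.1326]]
  blade 190 [[-0.0269, 0.0299, 0.0916], [-0.0206, 0.031, 0.1016], [-0.0112, 0.0315, 0.1111], [0.0026, 0.0321, 0.1202], [0.0149, 0.0403, 0.1294]] -4.452981714964796
  knob 62 [[-0.0121, 0.0264, 0.1431], [-0.0091, 0.0296, 0.1535], [-0.0012, 0.0372, 0.1638]]
```

>>> {"name": "play_rows", "arguments": {
  "slide": [
    [0,0,-0.03],
    [0,0,-0.03],
    [0,0,0],
    [0,0,0],
    [0,0,0]
  ],
  "rot": [
    [0,0,7],
    [0,0,7],
    [0,0,7],
    [0,0,7],
    [0,0,7]
  ],
  "gripper": [0.05,0.05,0.05,0.05,0.05]
}}

```text
clock: 2.02
position: [0.2205, 0.6382, 0.2598]
tcp_rot: [0.889, -0.457, -0.0, -0.001]
wrist_force: [0.1, 0.0, -0.6]
width: 0.0497
grasp_force: 0.0
```

>>> {"name": "play_rows", "arguments": {
  "slide": [
    [0,0,0],
    [0,0,0],
    [0,0,0],
    [0,0,0]
  ],
  "rot": [
    [0,0,5.7],
    [0,0,5.7],
    [0,0,5.7],
    [0,0,5.7]
  ],
  "gripper": [0.04,0.04,0.04,0.04]
}}

```text
clock: 2.35
position: [0.2205, 0.6379, 0.259]
tcp_rot: [0.782, -0.624, -0.0, 0.0]
wrist_force: [0.1, -0.1, 0.9]
width: 0.0399
grasp_force: 0.0
```

>>> {"name": "play_rows", "arguments": {
  "slide": [
    [0.0312,-0.0078,0],
    [0.0312,-0.0078,0],
    [0.0312,-0.0078,0],
    [0.0312,-0.0078,0],
    [0.0312,-0.0078,0]
  ],
  "rot": [
    [0,0,0],
    [0,0,0],
    [0,0,0],
    [0,0,0],
    [0,0,0]
  ],
  "gripper": [0.04,0.04,0.04,0.04,0.04]
}}

```text
clock: 2.77
position: [0.2944, 0.4935, 0.2591]
tcp_rot: [0.783, -0.621, -0.0, -0.0]
wrist_force: [0.4, 0.8, 0.3]
width: 0.0401
grasp_force: 0.0
```

>>> {"name": "play_rows", "arguments": {
  "slide": [
    [0.0312,-0.0078,0],
    [0.0312,-0.0078,0],
    [0.0312,-0.0078,0],
    [0.0312,-0.0078,0],
    [0.0312,-0.0078,0]
  ],
  "rot": [
    [0,0,0],
    [0,0,0],
    [0,0,0],
    [0,0,0],
    [0,0,0]
  ],
  "gripper": [0.04,0.04,0.04,0.04,0.04]
}}

```text
clock: 3.18
position: [0.3678, 0.3504, 0.2593]
tcp_rot: [0.783, -0.622, -0.0, -0.0]
wrist_force: [1.2, 0.4, -0.0]
width: 0.0405
grasp_force: 0.0
```

>>> {"name": "play_rows", "arguments": {
  "slide": [
    [0.0312,-0.0078,0],
    [0.0312,-0.0078,0],
    [0.0312,-0.0078,0],
    [0.0312,-0.0078,0],
    [0.0312,-0.0078,0]
  ],
  "rot": [
    [0,0,0],
    [0,0,0],
    [0,0,0],
    [0,0,0],
    [0,0,0]
  ],
  "gripper": [0.04,0.04,0.04,0.04,0.04]
}}

```text
clock: 3.6
position: [0.4412, 0.2073, 0.2594]
tcp_rot: [0.783, -0.621, 0.0, -0.0]
wrist_force: [0.2, -0.1, -0.1]
width: 0.0398
grasp_force: 0.0
```

>>> {"name": "play_rows", "arguments": {
  "slide": [
    [0.0312,-0.0078,0],
    [0.0312,-0.0078,0],
    [0.0312,-0.0078,0],
    [0.0312,-0.0078,0],
    [0,0,0]
  ],
  "rot": [
    [0,0,0],
    [0,0,0],
    [0,0,0],
    [0,0,0],
    [0,0,0]
  ],
  "gripper": [0.04,0.04,0.04,0.04,0.04]
}}

```text
clock: 4.02
position: [0.5009, 0.0905, 0.259]
tcp_rot: [0.782, -0.623, 0.0, 0.0]
wrist_force: [-1.0, -0.3, -0.2]
width: 0.0402
grasp_force: 0.0
```

```bash
python3 - <<'E'
from h import *
o=manip.get_obs();print(o["clock"],np.round(o["position"],4),np.round(o["tcp_rot"],4),np.round(o["joint_pos"],3))
im,d=manip.read_camera("wrist");np.savez("/tmp/w1.npz",im=im,d=d,P=cloud("wrist",d))
cv2.imwrite("pics/w1.png",im[...,::-1]);print(manip.calibration("wrist")["origin"])
for t in ["light_gap","shutter_knob","stand"]:
    print(t,[(round(x["score"],2),np.round(x["location"],4).tolist()) for x in manip.spot_point("wrist",t)[:2]])
E
```

```text
4.0167 [0.5009 0.0905 0.259 ] [ 7.823e-01 -6.229e-01  3.000e-04  4.000e-04] [ 5.660e-01  4.700e-02 -2.490e-01  1.000e-03 -1.275e+00 -3.400e-01]
[0.51928489 0.009326   0.43462619]
light_gap [(0.57, [0.52, 0.0294, 0.1094])]
shutter_knob [(0.72, [0.5208, 0.0342, 0.1111]), (0.64, [0.5082, 0.0611, 0.1487])]
stand [(0.76, [0.5261, 0.0311, -0.0019])]
```

View pics/w1.png

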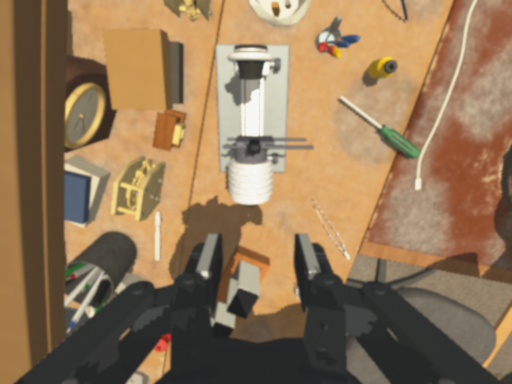

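Wrist view: the stand is upright in the image with the loupe at (250,60), lamp at (250,185) and knob at (253,147). The shutter's guides run right (−x) to (312,147). I'll fit the stand precisely from this depth.

```bash
python3 - <<'E'
from h import *
z=np.load("/tmp/w1.npz");P=z["P"];im=z["im"].astype(int)
r=manip.cut_out("wrist","stand");m=r[0]["pixels"]&(z["d"]>0);Q=P[m]
print(r[0]["score"],m.sum())
mm=(Q[:,2]>.004)&(Q[:,2]<.018);q=Q[mm]
rc=cv2.minAreaRect((q[:,:2]*1000).astype(np.float32));print("plate",rc,np.median(q[:,2]))
for n,th in (("12.0",12.),("12.8",12.8),("13.5",13.5)):
    th=np.radians(th);g=np.array([.5215,.032]);c,s=np.cos(th),np.sin(th)
    d=Q[:,:2]-g;L=np.c_[d[:,0]*c+d[:,1]*s,-d[:,0]*s+d[:,1]*c,Q[:,2]]
    e=[]
    l=L[mm]
    for sg in (1,-1):
        b=[(y,np.percentile(sg*l[(abs(l[:,1]-y)<.005),0],97)*sg) for y in np.arange(-.065,.09,.01) if (abs(l[:,1]-y)<.005).sum()>20]
        b=np.array(b);k=np.polyfit(b[:,0],b[:,1],1);e.append((round(np.degrees(k[0]),2),round(k[1],4)))
    print(n,"edges",e,"y-ext",np.round(np.percentile(l[:,1],[.5,1,99,99.5]),4))
    if n=="12.8":
        for nm,a in (("rail",(L[:,2]>.019)&(L[:,2]<.03)&(abs(L[:,1])<.025)),("lampback",(L[:,1]>.045)&(L[:,1]<.1)&(L[:,2]>.128)),("loupe",(L[:,1]<-.03)&(L[:,2]>.115)),("knob",(L[:,2]>.155))):
            q=L[a];print(nm,a.sum(),np.round(np.percentile(q,[2,50,98],axis=0),4).tolist(), np.round(np.degrees(np.polyfit(q[:,1],q[:,0],1)[0]),2))
E
```

```text
0.97 10326
plate ((520.7164306640625, 43.70478820800781), (99.97674560546875, 177.13803100585938), 12.343733787536621) 0.016612001649363273
12.0 edges [(np.float64(0.13), np.float64(0.0487)), (np.float64(-0.42), np.float64(-0.0462))] y-ext [-0.0761 -0.0754  0.0954  0.0972]
12.8 edges [(np.float64(0.85), np.float64(0.0487)), (np.float64(0.48), np.float64(-0.0462))] y-ext [-0.0766 -0.0754  0.0951  0.0976]
rail 840 [[-0.0126, -0.0248, 0.0229], [0.0024, -0.0013, 0.0248], [0.0165, 0.0242, 0.0266]] 0.47
lampback 1319 [[-0.0152, 0.048, 0.1282], [0.0025, 0.0754, 0.1333], [0.0196, 0.0987, 0.1375]] -0.39
loupe 1022 [[-0.0185, -0.0611, 0.116], [0.0008, -0.0487, 0.1241], [0.0197, -0.0313, 0.1346]] 1.59
knob 137 [[-0.0081, 0.0288, 0.1557], [-0.0033, 0.033, 0.1638], [0.0024, 0.0391, 0.1662]] -1.73
13.5 edges [(np.float64(1.48), np.float64(0.0488)), (np.float64(1.03), np.float64(-0.0462))] y-ext [-0.0769 -0.0753  0.0954  0.0974]
```

>>> {"name": "play_rows", "arguments": {
  "slide": [
    [0.0281,-0.0044,0],
    [0,0,0.035],
    [0,0,0.035],
    [0,0,0.03],
    [0,0,0.014]
  ],
  "rot": [
    [0,0,0.5],
    [0,0,0],
    [0,0,0],
    [0,0,0],
    [0,0,0]
  ],
  "gripper": [0.04,0.04,0.04,0.04,0.04]
}}

```text
clock: 4.68
position: [0.5078, 0.0683, 0.1414]
tcp_rot: [0.781, -0.625, -0.001, 0.002]
wrist_force: [-1.0, 0.2, -0.1]
width: 0.0398
grasp_force: 0.0
```

>>> {"name": "play_rows", "arguments": {
  "slide": [
    [0,0,0],
    [0,0,0],
    [0,0,0],
    [0,0,0],
    [0,0,0]
  ],
  "rot": [
    [0,0,0],
    [0,0,0],
    [0,0,0],
    [0,0,0],
    [0,0,0]
  ],
  "gripper": [0.03,0.02,0.01,0.005,0.005],
  "squeeze": 25
}}

```text
clock: 5.1
position: [0.511, 0.0686, 0.1464]
tcp_rot: [0.781, -0.625, 0.001, -0.001]
wrist_force: [0.4, -0.5, 0.3]
width: 0.005
grasp_force: 0.0
```

```bash
python3 - <<'E'
from h import *
o=manip.get_obs();print(o["clock"],np.round(o["position"],4),o["width"],o["grasp_force"])
im,d=manip.read_camera("wrist");s,ds=manip.read_camera("scene")
np.savez("/tmp/w2.npz",d=d,P=cloud("wrist",d));np.savez("/tmp/s2.npz",d=ds,P=cloud("scene",ds))
a=cv2.resize(im[100:384,130:400],None,fx=1.4,fy=1.4);b=cv2.resize(s[150:290,240:380],None,fx=2.8,fy=2.8,interpolation=cv2.INTER_CUBIC)
h=min(len(a),len(b));cv2.imwrite("pics/k2.png",np.hstack([a[:h],b[:h]])[...,::-1])
for c in("wrist","scene"):print([(round(x["score"],2),np.round(x["location"],4).tolist()) for x in manip.spot_point(c,"shutter_knob")[:2]])
E
```

```text
5.1 [0.511  0.0686 0.1464] 0.005024471871248289 0.0
[(0.84, [0.5097, 0.0639, 0.1493])]
[(0.54, [0.5096, 0.0623, 0.1487])]
```

View pics/k2.png

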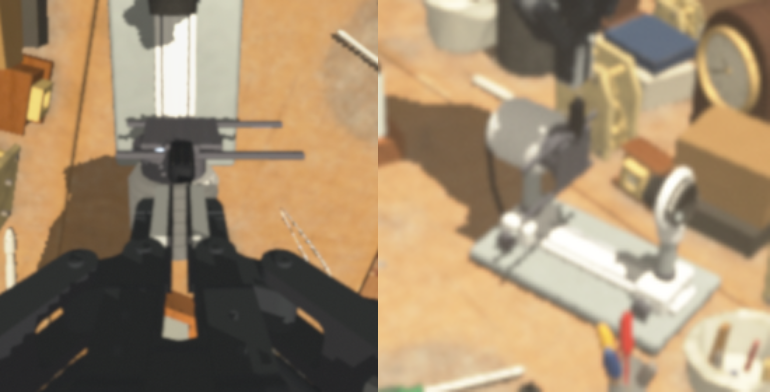

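```bash
python3 - <<'E'
from h import *
c=manip.calibration("wrist");o=manip.get_obs();print({k:np.round(c[k],3).tolist() for k in c})
Rm=R.from_quat(c["orientation"]).as_matrix() if np.size(c["orientation"])==4 else np.array(c["orientation"])
T=R.from_quat(o["tcp_rot"]).as_matrix()
def pr(p):
    q=Rm.T@(np.array(p)-c["origin"]);return cv2.projectPoints(q[None],np.zeros(3),np.zeros(3),np.array(c["camera_matrix"]),np.array(c["dist_coeffs"]))[0].ravel(),q[2]
print("tcp",pr(o["position"]),"knob",pr([.5097,.0639,.15]),"grasp",pr(o["position"]-.019*T[:,2]))
P=np.load("/tmp/w2.npz")["P"]
for v in range(190,330,8): print(v,[np.round(P[v,u],3).tolist() for u in (238,258,276)])
E
```

```text
{'camera_matrix': [[288.025, 0.0, 257.869], [0.0, 288.025, 187.054], [0.0, 0.0, 1.0]], 'dist_coeffs': [-0.034, 0.0, 0.0, 0.0, 0.0], 'origin': [0.529, -0.015, 0.321], 'orientation': [-0.109, 0.98, 0.166, -0.017]}
tcp (array([258.21590069, 220.58002552]), np.float64(0.19383645977079902)) knob (array([260.68431088, 218.15845126]), np.float64(0.1883500871845588)) grasp (array([258.21728561, 234.18304081]), np.float64(0.17588811982588448))
190 [[0.528, 0.065, 0.103], [0.512, 0.061, 0.105], [0.498, 0.058, 0.104]]
198 [[0.527, 0.064, 0.123], [0.512, 0.061, 0.122], [0.499, 0.059, 0.122]]
206 [[0.526, 0.067, 0.132], [0.513, 0.058, 0.145], [0.499, 0.061, 0.132]]
214 [[0.525, 0.074, 0.131], [0.513, 0.057, 0.16], [0.495, 0.074, 0.115]]
222 [[0.523, 0.082, 0.126], [0.512, 0.061, 0.164], [0.493, 0.081, 0.115]]
230 [[0.522, 0.089, 0.125], [0.511, 0.066, 0.164], [0.493, 0.083, 0.124]]
238 [[0.521, 0.092, 0.132], [0.506, 0.089, 0.133], [0.493, 0.088, 0.129]]
246 [[0.522, 0.063, 0.192], [0.505, 0.095, 0.133], [0.504, 0.056, 0.197]]
254 [[0.522, 0.06, 0.205], [0.504, 0.099, 0.137], [0.505, 0.055, 0.205]]
262 [[0.522, 0.059, 0.211], [0.502, 0.106, 0.137], [0.505, 0.056, 0.211]]
270 [[0.522, 0.058, 0.219], [0.501, 0.113, 0.137], [0.506, 0.055, 0.219]]
278 [[0.521, 0.058, 0.224], [0.499, 0.121, 0.136], [0.506, 0.055, 0.224]]
286 [[0.521, 0.058, 0.23], [0.474, 0.233, -0.0], [0.506, 0.055, 0.229]]
294 [[0.521, 0.058, 0.234], [0.471, 0.245, 0.0], [0.506, 0.056, 0.233]]
302 [[0.52, 0.058, 0.238], [0.468, 0.259, 0.0], [0.507, 0.055, 0.238]]
310 [[0.521, 0.053, 0.247], [0.466, 0.269, 0.003], [0.509, 0.051, 0.247]]
318 [[0.52, 0.053, 0.25], [0.466, 0.27, 0.018], [0.509, 0.051, 0.25]]
326 [[0.52, 0.053, 0.254], [0.465, 0.274, 0.027], [0.508, 0.053, 0.251]]
```

```bash
python3 - <<'E'
from h import *
s=np.load("/tmp/s2.npz");P=s["P"]
for v in range(150,205,3):
    r=[]
    for u in range(290,326,5): r.append("%d/%d/%d"%tuple(1000*P[v,u]))
    print(v,*r)
im,_=manip.read_camera("wrist");sc,_=manip.read_camera("scene")
a=cv2.resize(im[170:320,190:330],None,fx=2.8,fy=2.8,interpolation=cv2.INTER_CUBIC);b=cv2.resize(sc[110:215,260:360],None,fx=4,fy=4,interpolation=cv2.INTER_CUBIC)
cv2.imwrite("pics/k3.png",np.clip(np.hstack([a,b])[...,::-1].astype(float)*1.8,0,255))
E
```

```text
150 447/61/270 452/52/272 468/56/264 487/61/255 491/52/257 501/49/256 518/52/248 544/63/234
153 448/61/263 449/48/268 454/41/269 491/65/245 498/59/246 503/50/248 527/60/235 803/303/26
156 665/302/68 453/53/258 458/45/260 499/74/232 494/55/242 514/61/232 527/59/228 802/301/18
159 665/301/59 460/59/246 459/44/253 476/49/245 494/54/236 515/61/225 788/307/10 747/249/52
162 665/301/49 468/68/232 466/52/240 473/46/241 494/53/230 519/64/215 729/250/49 736/238/52
165 666/301/39 674/290/42 476/62/225 476/48/232 496/54/221 513/58/213 668/191/91 730/231/48
168 664/299/31 674/290/32 689/285/28 495/68/208 498/57/212 513/57/206 668/190/82 671/176/88
171 667/302/19 676/291/21 689/284/19 493/64/204 501/59/203 514/58/198 664/186/76 667/172/82
174 667/302/9 675/290/12 691/287/7 493/64/197 502/59/196 515/57/191 656/177/75 661/165/79
177 667/301/0 677/292/0 690/285/0 494/65/189 502/59/189 516/58/183 638/160/82 665/168/67
180 659/292/-1 668/281/0 680/273/-1 635/208/50 500/57/183 634/172/69 632/153/80 667/169/57
183 648/279/0 660/273/-2 669/262/0 635/207/42 633/188/52 636/173/58 633/153/70 659/161/55
186 505/121/133 515/116/131 660/252/-1 636/208/32 506/61/163 632/169/53 633/153/62 665/166/41
189 496/111/134 507/107/131 515/100/131 635/207/23 503/57/160 635/171/42 632/151/54 651/152/45
192 491/105/131 499/98/132 508/91/131 521/90/126 504/58/151 530/69/134 632/150/46 651/151/37
195 489/102/126 494/93/129 504/87/128 511/80/128 504/57/144 526/64/131 634/151/35 656/154/24
198 486/99/121 490/87/126 500/83/123 505/73/127 506/58/135 527/65/122 632/149/28 647/146/23
201 480/92/120 488/85/120 495/77/122 494/61/131 509/62/124 526/63/115 633/149/18 651/148/11
204 481/92/111 487/83/114 475/56/135 492/59/126 511/62/115 528/64/106 634/149/9 655/151/-1[ WARN:0@0.830] global loadsave.cpp:1063 imwrite_ Unsupported depth image for selected encoder is fallbacked to CV_8U.
```

View pics/k3.png

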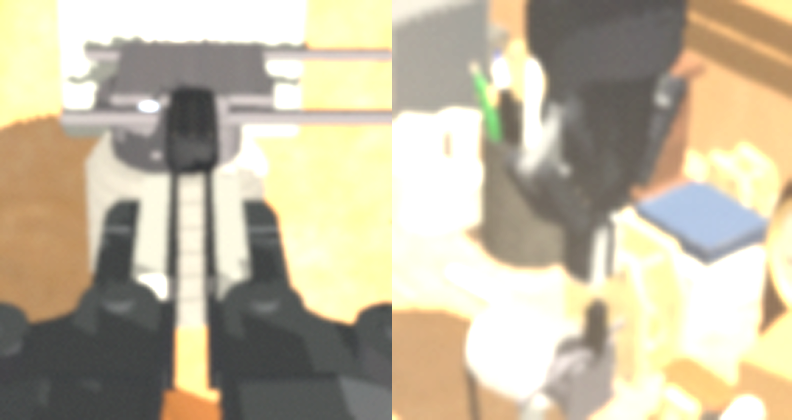

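Both pictures show the closed fingers (tips at z≈0.185, crop row ~285) ending above the knob (top z≈0.164). The reported TCP says 0.146, so the real tips sit about 37 mm higher than that. I'll reopen and lower in steps, checking force and depth.

>>> {"name": "play_rows", "arguments": {
  "slide": [
    [0,0,0],
    [0.0045,0,0],
    [0,0,0],
    [0,0,0.01],
    [0,0,0.01]
  ],
  "rot": [
    [0,0,0],
    [0,0,0],
    [0,0,0],
    [0,0,0],
    [0,0,0]
  ],
  "gripper": [0.04,0.04,0.04,0.04,0.04]
}}

```text
clock: 5.82
position: [0.5115, 0.0636, 0.1245]
tcp_rot: [0.78, -0.625, 0.0, -0.001]
wrist_force: [0.7, -0.5, -0.8]
width: 0.0399
grasp_force: 0.0
```

```bash
cat >> h.py <<'E'
def tips(tag):
    o=manip.get_obs();p=np.array(o["position"]);T=R.from_quat(o["tcp_rot"]).as_matrix()
    print("clk %.2f"%o["clock"],"tcp",np.round(p,4),"psi %.2f"%np.degrees(np.arctan2(T[1,0],T[0,0])),"F",np.round(o["wrist_force"],1),"w %.4f g %.1f"%(o["width"],o["grasp_force"]))
    for cam in ("wrist","scene"):
        im,d=manip.read_camera(cam);P=cloud(cam,d);np.savez(f"/tmp/{tag}_{cam}.npz",im=im,d=d,P=P)
        Q=P[d>0];L=(Q-p)@T
        m=(abs(L[:,0])<.016)&(abs(L[:,1])<.065)&(L[:,2]>-.15)&(L[:,2]<.03);L=L[m]
        print(cam)
        for a in np.arange(-.1,.03,.01):
            q=L[(L[:,2]>=a)&(L[:,2]<a+.01)]
            if len(q): print("  tz %.2f n%d"%(a,len(q)),"y hist",np.histogram(q[:,1],np.arange(-.06,.061,.01))[0].tolist())
E
python3 -c "
from h import *
tips('a')"
```

```text
clk 5.82 tcp [0.5115 0.0636 0.1245] psi -77.39 F [ 0.7 -0.5 -0.8] w 0.0399 g 0.0
wrist
  tz -0.10 n3614 y hist [357, 1369, 0, 80, 5, 0, 0, 1, 71, 17, 1112, 602]
  tz -0.09 n5760 y hist [146, 1113, 1066, 478, 88, 0, 0, 2, 445, 719, 1392, 311]
  tz -0.08 n1426 y hist [0, 80, 225, 384, 27, 0, 0, 0, 346, 235, 118, 11]
  tz -0.07 n1198 y hist [0, 0, 27, 261, 314, 0, 0, 0, 538, 58, 0, 0]
  tz -0.06 n839 y hist [0, 0, 54, 204, 151, 0, 0, 0, 307, 123, 0, 0]
  tz -0.05 n694 y hist [0, 0, 33, 186, 131, 0, 0, 0, 250, 94, 0, 0]
  tz -0.04 n685 y hist [0, 0, 2, 58, 82, 150, 251, 0, 129, 13, 0, 0]
  tz -0.03 n162 y hist [0, 0, 0, 0, 0, 59, 103, 0, 0, 0, 0, 0]
  tz -0.02 n302 y hist [0, 0, 0, 7, 17, 86, 110, 12, 10, 16, 19, 17]
  tz -0.01 n1189 y hist [0, 0, 19, 88, 211, 175, 64, 208, 113, 98, 87, 93]
  tz -0.00 n542 y hist [0, 0, 0, 29, 171, 92, 105, 123, 22, 0, 0, 0]
  tz 0.01 n370 y hist [0, 0, 0, 40, 71, 79, 78, 84, 18, 0, 0, 0]
  tz 0.02 n307 y hist [0, 0, 0, 22, 61, 70, 71, 66, 17, 0, 0, 0]
scene
  tz -0.10 n133 y hist [5, 16, 2, 1, 20, 0, 0, 4, 17, 25, 5, 29]
  tz -0.09 n135 y hist [1, 9, 11, 16, 13, 0, 0, 1, 10, 16, 11, 47]
  tz -0.08 n82 y hist [0, 5, 3, 17, 26, 0, 0, 0, 4, 18, 3, 6]
  tz -0.07 n73 y hist [0, 0, 0, 8, 36, 0, 0, 0, 9, 20, 0, 0]
  tz -0.06 n93 y hist [0, 0, 0, 4, 39, 0, 0, 0, 14, 36, 0, 0]
  tz -0.05 n88 y hist [0, 0, 0, 4, 40, 0, 0, 0, 15, 29, 0, 0]
  tz -0.04 n81 y hist [0, 0, 0, 3, 32, 6, 17, 0, 10, 13, 0, 0]
  tz -0.03 n18 y hist [0, 0, 0, 0, 2, 4, 12, 0, 0, 0, 0, 0]
  tz -0.02 n52 y hist [0, 0, 0, 4, 2, 3, 21, 3, 3, 5, 3, 6]
  tz -0.01 n84 y hist [0, 0, 0, 5, 9, 7, 20, 16, 11, 5, 5, 2]
  tz -0.00 n56 y hist [0, 0, 0, 0, 6, 8, 13, 21, 8, 0, 0, 0]
  tz 0.01 n59 y hist [0, 0, 0, 0, 8, 12, 10, 23, 6, 0, 0, 0]
  tz 0.02 n44 y hist [0, 0, 0, 0, 5, 9, 9, 16, 5, 0, 0, 0]
```

>>> {"name": "play_rows", "arguments": {
  "slide": [
    [0,0,0.006],
    [0,0,0.006],
    [0,0,0],
    [0,0,0],
    [0,0,0]
  ],
  "rot": [
    [0,0,0],
    [0,0,0],
    [0,0,0],
    [0,0,0],
    [0,0,0]
  ],
  "gripper": [0.04,0.03,0.02,0.008,0.008],
  "squeeze": 30
}}

```text
clock: 6.33
position: [0.5108, 0.0635, 0.1125]
tcp_rot: [0.781, -0.625, -0.0, 0.0]
wrist_force: [1.4, -1.6, -6.7]
width: 0.0109
grasp_force: 32.2
```

>>> {"name": "play_rows", "arguments": {
  "slide": [
    [0,0,0],
    [0,0,0],
    [0,0,0]
  ],
  "rot": [
    [0,0,0],
    [0,0,0],
    [0,0,0]
  ],
  "gripper": [0.005,0.005,0.005]
}}

```text
clock: 6.58
position: [0.5108, 0.0635, 0.1125]
tcp_rot: [0.781, -0.625, -0.0, 0.0]
wrist_force: [0.9, 0.5, -9.9]
width: 0.011
grasp_force: 31.9
```

>>> {"name": "play_rows", "arguments": {
  "slide": [
    [0,0.008,0],
    [0,0.008,0],
    [0,0.008,0],
    [0,0.006,0],
    [0,0,0]
  ],
  "rot": [
    [0,0,0],
    [0,0,0],
    [0,0,0],
    [0,0,0],
    [0,0,0]
  ],
  "gripper": [0.005,0.005,0.005,0.005,0.005]
}}

```text
clock: 7.0
position: [0.4795, 0.0565, 0.1126]
tcp_rot: [0.78, -0.625, -0.001, 0.001]
wrist_force: [-2.4, 0.4, -10.9]
width: 0.0114
grasp_force: 31.7
```

>>> {"name": "play_rows", "arguments": {
  "slide": [
    [0,0.002,0],
    [0,0.002,0],
    [0,0.002,0],
    [0,0,0]
  ],
  "rot": [
    [0,0,0],
    [0,0,0],
    [0,0,0],
    [0,0,0]
  ],
  "gripper": [0.005,0.005,0.005,0.005]
}}

```text
clock: 7.33
position: [0.4754, 0.0556, 0.1126]
tcp_rot: [0.781, -0.625, -0.0, 0.0]
wrist_force: [0.7, 1.2, -14.6]
width: 0.0111
grasp_force: 31.1
```

>>> {"name": "play_rows", "arguments": {
  "slide": [
    [0,0.001,0],
    [0,0.001,0],
    [0,0,0]
  ],
  "rot": [
    [0,0,0],
    [0,0,0],
    [0,0,0]
  ],
  "gripper": [0.005,0.005,0.005]
}}

```text
clock: 7.58
position: [0.4745, 0.0554, 0.1127]
tcp_rot: [0.781, -0.625, 0.0, -0.0]
wrist_force: [6.5, -0.7, -20.3]
width: 0.0109
grasp_force: 30.6
```

>>> {"name": "play_rows", "arguments": {
  "slide": [
    [0,0.001,0],
    [0,0.001,0],
    [0,0,0]
  ],
  "rot": [
    [0,0,0],
    [0,0,0],
    [0,0,0]
  ],
  "gripper": [0.005,0.005,0.005]
}}

```text
clock: 7.83
position: [0.4743, 0.0555, 0.1128]
tcp_rot: [0.781, -0.625, 0.001, -0.002]
wrist_force: [13.3, -0.1, -27.4]
width: 0.0113
grasp_force: 29.9
```

```bash
python3 - <<'E'
from h import *
o=manip.get_obs();print(np.round(o["position"],4),np.round(o["wrist_force"],1),o["width"],o["grasp_force"])
for c in ("scene","top","wrist"):
    manip.read_camera(c);print(c,[(round(x["score"],2),np.round(x["location"],4).tolist()) for x in manip.spot_point(c,"shutter_knob")[:2]])
E
```

```text
[0.4743 0.0555 0.1128] [ 13.3  -0.1 -27.4] 0.011311989259539882 29.85189914703369
scene [(0.72, [0.4747, 0.3009, 0.0525]), (0.47, [0.4723, 0.0541, 0.1446])]
top []
wrist [(0.93, [0.4737, 0.0529, 0.1498])]
```

>>> {"name": "play_rows", "arguments": {
  "slide": [
    [0,-0.0025,0],
    [0,0,0],
    [0,0,0],
    [0,0,0],
    [0,0,0]
  ],
  "rot": [
    [0,0,0],
    [0,0,0],
    [0,0,0],
    [0,0,0],
    [0,0,0]
  ],
  "gripper": [0.005,0.03,0.035,0.035,0.035]
}}

```text
clock: 8.55
position: [0.4756, 0.0557, 0.1143]
tcp_rot: [0.781, -0.625, 0.001, -0.001]
wrist_force: [-0.8, -0.6, 0.5]
width: 0.0353
grasp_force: 0.0
```

>>> {"name": "play_rows", "arguments": {
  "slide": [
    [0,0,-0.01],
    [0,0,-0.035],
    [0,0,-0.035],
    [0,0,-0.03],
    [0,0,0]
  ],
  "rot": [
    [0,0,0],
    [0,0,0],
    [0,0,0],
    [0,0,0],
    [0,0,0]
  ],
  "gripper": [0.035,0.035,0.035,0.035,0.035]
}}

```text
clock: 8.97
position: [0.4781, 0.0561, 0.2308]
tcp_rot: [0.781, -0.625, 0.003, -0.005]
wrist_force: [1.0, 0.2, 0.3]
width: 0.0349
grasp_force: 0.0
```

```bash
python3 - <<'E'
from h import *
o=manip.get_obs();print(np.round(o["position"],4),np.round(o["wrist_force"],1),o["width"],o["grasp_force"])
for c in ("scene","top","wrist"):
    manip.read_camera(c);print(c,[(round(x["score"],2),np.round(x["location"],4).tolist()) for x in manip.spot_point(c,"shutter_knob")[:2]],[(round(x["score"],2),np.round(x["location"],4).tolist()) for x in manip.spot_point(c,"light_gap")[:2]])
E
```

```text
[0.4781 0.0561 0.2308] [1.  0.2 0.3] 0.03488770751214515 0.0
scene [(0.58, [0.4741, 0.055, 0.1471]), (0.5, [0.4723, 0.3009, 0.0549])] [(0.97, [0.5247, 0.0266, 0.1093]), (0.36, [0.4723, 0.3021, 0.0556])]
top [] []
wrist [(0.98, [0.4747, 0.0564, 0.1511])] [(0.73, [0.5223, 0.0308, 0.1096])]
```

>>> {"name": "play_rows", "arguments": {
  "slide": [
    [-0.0303,-0.0068,0],
    [-0.0303,-0.0068,0],
    [-0.0303,-0.0068,0],
    [-0.0303,-0.0068,0],
    [-0.0303,-0.0068,0]
  ],
  "rot": [
    [0,0,0],
    [0,0,0],
    [0,0,0],
    [0,0,0],
    [0,0,0]
  ],
  "gripper": [0.085,0.085,0.085,0.085,0.085]
}}

```text
clock: 9.83
position: [0.4743, 0.2119, 0.2227]
tcp_rot: [0.781, -0.625, 0.0, 0.0]
wrist_force: [0.7, 0.2, 0.2]
width: 0.0851
grasp_force: 0.0
```

>>> {"name": "play_rows", "arguments": {
  "slide": [
    [-0.0303,-0.0068,0],
    [-0.0303,-0.0068,0],
    [-0.0303,-0.0068,0],
    [0,0,0],
    [0,0,0]
  ],
  "rot": [
    [0,0,0],
    [0,0,0],
    [0,0,0],
    [0,0,-6.4],
    [0,0,-6.4]
  ],
  "gripper": [0.085,0.085,0.085,0.085,0.085]
}}

```text
clock: 10.25
position: [0.4743, 0.3054, 0.2217]
tcp_rot: [0.847, -0.531, -0.0, 0.001]
wrist_force: [-0.7, -1.1, -0.2]
width: 0.0851
grasp_force: 0.0
```

>>> {"name": "play_rows", "arguments": {
  "slide": [
    [0,0,0],
    [0,0,0],
    [0,0,0],
    [0,0,0],
    [0,0,0]
  ],
  "rot": [
    [0,0,-6.4],
    [0,0,-6.4],
    [0,0,-6.4],
    [0,0,-6.4],
    [0,0,-6.4]
  ],
  "gripper": [0.085,0.085,0.085,0.085,0.085]
}}

```text
clock: 10.67
position: [0.4745, 0.3037, 0.2223]
tcp_rot: [0.961, -0.278, -0.0, 0.001]
wrist_force: [0.7, 0.9, -0.7]
width: 0.085
grasp_force: 0.0
```

>>> {"name": "play_rows", "arguments": {
  "slide": [
    [0,0,0],
    [0,0,0],
    [0,0,0],
    [0,0,0],
    [0,0,0]
  ],
  "rot": [
    [0,0,-6.4],
    [0,0,-6.4],
    [0,0,-6.4],
    [0,0,0],
    [0,0,0]
  ],
  "gripper": [0.085,0.085,0.085,0.085,0.085]
}}

```text
clock: 11.08
position: [0.4746, 0.3037, 0.2225]
tcp_rot: [0.993, -0.118, -0.0, 0.0]
wrist_force: [0.9, 0.1, 0.1]
width: 0.085
grasp_force: 0.0
```

```bash
python3 - <<'E'
from h import *
tips('b')
z=np.load("/tmp/b_wrist.npz");P=z["P"];cv2.imwrite("pics/w4.png",z["im"][...,::-1])
for t in ("tall_cell_mid","short_cell_mid","rack"):
    manip.read_camera("wrist")
    print(t,[(round(x["score"],2),np.round(x["location"],4).tolist()) for x in manip.spot_point("wrist",t)[:2]])
    r=manip.cut_out("wrist",t)
    if not r: continue
    Q=P[r[0]["pixels"]&(z["d"]>0)]
    for lo,hi in ((.02,.031),(.066,.078),(.09,.102)):
        q=Q[(Q[:,2]>lo)&(Q[:,2]<hi)]
        if len(q)>60: print(lo,len(q),cv2.minAreaRect((q[:,:2]*1000).astype(np.float32)))
E
```

```text
clk 11.08 tcp [0.4746 0.3037 0.2225] psi -13.57 F [0.9 0.1 0.1] w 0.0850 g 0.0
wrist
  tz -0.10 n4784 y hist [1292, 596, 87, 0, 0, 0, 0, 0, 0, 91, 588, 1273]
  tz -0.09 n1215 y hist [73, 489, 0, 0, 0, 0, 0, 0, 0, 0, 519, 77]
  tz -0.08 n1481 y hist [133, 622, 0, 0, 0, 0, 0, 0, 0, 0, 592, 134]
  tz -0.07 n1274 y hist [118, 517, 0, 0, 0, 0, 0, 0, 0, 0, 510, 129]
  tz -0.06 n972 y hist [68, 422, 0, 0, 0, 0, 0, 0, 0, 0, 422, 60]
  tz -0.05 n181 y hist [0, 92, 0, 0, 0, 0, 0, 0, 0, 0, 89, 0]
scene
  tz -0.10 n59 y hist [1, 13, 6, 0, 0, 0, 0, 0, 0, 8, 12, 14]
  tz -0.09 n60 y hist [2, 31, 2, 0, 0, 0, 0, 0, 0, 0, 6, 18]
  tz -0.08 n84 y hist [0, 37, 0, 0, 0, 0, 0, 0, 0, 0, 11, 35]
  tz -0.07 n86 y hist [0, 41, 1, 0, 0, 0, 0, 0, 0, 1, 11, 32]
  tz -0.06 n79 y hist [0, 35, 4, 0, 0, 0, 0, 0, 0, 0, 10, 30]
  tz -0.05 n34 y hist [1, 16, 0, 0, 0, 0, 0, 0, 0, 0, 10, 7]
tall_cell_mid [(0.74, [0.5215, 0.0299, -0.0005]), (0.57, [0.4724, 0.3061, 0.0509])]
0.02 97 ((473.2411193847656, 307.75299072265625), (61.77997970581055, 45.53081130981445), 85.20198059082031)
0.066 92 ((492.5101318359375, 300.7661437988281), (45.08953857421875, 0.7296046018600464), 76.92325592041016)
0.09 1264 ((476.39593505859375, 304.9582824707031), (45.79358673095703, 33.36591720581055), 77.61022186279297)
short_cell_mid [(0.71, [0.4947, 0.3988, 0.0419])]
0.02 112 ((507.99322509765625, 394.1951599121094), (62.06576919555664, 29.486120223999023), 52.123687744140625)
0.066 1088 ((497.59844970703125, 396.2496032714844), (45.071895599365234, 33.22540283203125), 76.0920639038086)
rack [(0.82, [0.4882, 0.3459, 0.0069])]
0.02 2743 ((486.9088439941406, 350.5459899902344), (165.02825927734375, 62.24428939819336), 76.78904724121094)
```

View pics/w4.png

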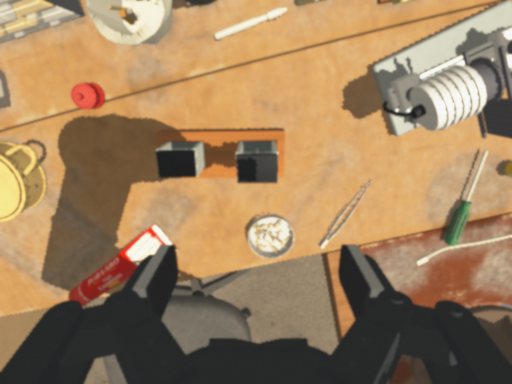

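Wrist view: taller cell at (257,160), shorter at (180,160), both upright in the rack; the fingers straddle symmetrically (tips at tool z ≈ −0.045 when open). Descending onto the frosted sides.

>>> {"name": "play_rows", "arguments": {
  "slide": [
    [0.001,-0.001,0],
    [0,0,0.04],
    [0,0,0.04],
    [0,0,0.03],
    [0,0,0]
  ],
  "rot": [
    [0,0,-0.4],
    [0,0,0],
    [0,0,0],
    [0,0,0],
    [0,0,0]
  ],
  "gripper": [0.085,0.085,0.085,0.085,0.085]
}}

```text
clock: 12.05
position: [0.4727, 0.3015, 0.1069]
tcp_rot: [0.994, -0.113, -0.003, 0.004]
wrist_force: [-0.4, -0.3, -0.4]
width: 0.085
grasp_force: 0.0
```

```bash
python3 - <<'E'
from h import *
tips('c')
z=np.load("/tmp/c_wrist.npz");P=z["P"]
r=manip.cut_out("wrist","tall_cell_mid")
for k in r[:2]:
    Q=P[k["pixels"]&(z["d"]>0)];q=Q[(Q[:,2]>.09)&(Q[:,2]<.102)]
    if len(q)>60: print(len(q),cv2.minAreaRect((q[:,:2]*1000).astype(np.float32)))
E
```

```text
clk 12.05 tcp [0.4727 0.3015 0.1069] psi -13.03 F [-0.4 -0.3 -0.4] w 0.0850 g 0.0
wrist
  tz -0.10 n2222 y hist [438, 377, 3, 0, 0, 0, 0, 0, 0, 53, 488, 418]
  tz -0.09 n1400 y hist [79, 613, 0, 0, 0, 0, 0, 0, 0, 0, 659, 49]
  tz -0.08 n1434 y hist [162, 569, 0, 0, 0, 0, 0, 0, 0, 0, 560, 143]
  tz -0.07 n1188 y hist [134, 461, 0, 0, 0, 0, 0, 0, 0, 0, 488, 105]
  tz -0.06 n737 y hist [35, 330, 0, 0, 0, 0, 0, 0, 0, 0, 342, 30]
  tz -0.05 n16 y hist [0, 6, 0, 0, 0, 0, 0, 0, 0, 0, 10, 0]
  tz -0.00 n2281 y hist [0, 0, 0, 396, 512, 520, 503, 350, 0, 0, 0, 0]
scene
  tz -0.10 n42 y hist [4, 16, 1, 0, 0, 0, 0, 0, 0, 1, 9, 10]
  tz -0.09 n45 y hist [1, 26, 0, 0, 0, 0, 0, 0, 0, 0, 7, 11]
  tz -0.08 n70 y hist [0, 30, 1, 0, 0, 0, 0, 0, 0, 0, 11, 28]
  tz -0.07 n79 y hist [0, 38, 0, 0, 0, 0, 0, 0, 0, 0, 13, 28]
  tz -0.06 n57 y hist [2, 29, 2, 0, 0, 0, 0, 0, 0, 1, 12, 11]
  tz -0.05 n11 y hist [0, 4, 0, 0, 0, 0, 0, 0, 0, 0, 7, 0]
  tz -0.00 n7 y hist [0, 0, 0, 1, 1, 2, 2, 1, 0, 0, 0, 0]
  tz 0.01 n163 y hist [0, 0, 0, 16, 27, 27, 34, 45, 14, 0, 0, 0]
  tz 0.02 n59 y hist [0, 0, 0, 2, 1, 2, 4, 30, 20, 0, 0, 0]
2986 ((478.1856994628906, 306.059326171875), (45.492679595947266, 33.899681091308594), 77.1540298461914)
```

>>> {"name": "play_rows", "arguments": {
  "slide": [
    [0,0,0],
    [0,0,0]
  ],
  "rot": [
    [0,0,0],
    [0,0,0]
  ],
  "gripper": [0.085,0.085]
}}

```text
clock: 12.37
position: [0.4769, 0.3057, 0.1153]
tcp_rot: [0.994, -0.113, 0.001, -0.002]
wrist_force: [0.9, -0.2, 0.4]
width: 0.0849
grasp_force: 0.0
```

```bash
cat >> h.py <<'E'
def cell(cam="wrist",lo=.09,hi=.102,k0=1):
    o=manip.get_obs();p=np.array(o["position"]);T=R.from_quat(o["tcp_rot"]).as_matrix()
    im,d=manip.read_camera(cam);P=cloud(cam,d)
    r=manip.cut_out(cam,"tall_cell_mid")
    print(cam,"tcp",np.round(p,4),"psi %.2f"%np.degrees(np.arctan2(T[1,0],T[0,0])),"tilt",np.round(T[:2,2],4))
    for k in r[:k0]:
        Q=P[k["pixels"]&(d>0)];q=Q[(Q[:,2]>lo)&(Q[:,2]<hi)]
        if len(q)>40:
            c,s,a=cv2.minAreaRect((q[:,:2]*1000).astype(np.float32))
            print(" n",len(q),"c",np.round(c,1),"s",np.round(s,1),"a %.1f"%a,"z %.4f"%np.median(q[:,2]),"in tool",np.round((np.r_[np.array(c)/1000,np.median(q[:,2])]-p)@T,4))
    return im,d,P
E
python3 - <<'E'
from h import *
for _ in range(3): cell()
cell("top")
E
```

```text
wrist tcp [0.4769 0.3057 0.1153] psi -12.95 tilt [0.0026 0.0028]
 n 2612 c [476.2 304.3] s [45.2 34.2] a 77.3 z 0.0964 in tool [-0.0005  0.0016  0.0189]
wrist tcp [0.4765 0.3053 0.1147] psi -12.96 tilt [0.0019 0.0022]
 n 2631 c [476.1 304.2] s [45.6 33.7] a 77.3 z 0.0964 in tool [-0.0002  0.0012  0.0183]
wrist tcp [0.4762 0.3049 0.114 ] psi -12.97 tilt [0.0011 0.0013]
 n 2639 c [476.  304.6] s [45.5 34.6] a 77.4 z 0.0964 in tool [-0.0001  0.0003  0.0176]
top tcp [0.476  0.3047 0.1135] psi -12.97 tilt [0.0005 0.0006]
```

>>> {"name": "play_rows", "arguments": {
  "slide": [
    [0,0,0.02],
    [0,0,0.025],
    [0,0,0.025],
    [0,0,0.018],
    [0,0,0.0125]
  ],
  "rot": [
    [0,0,0],
    [0,0,0],
    [0,0,0],
    [0,0,0],
    [0,0,0]
  ],
  "gripper": [0.085,0.085,0.085,0.085,0.085]
}}

```text
clock: 13.18
position: [0.4751, 0.3036, 0.0105]
tcp_rot: [0.994, -0.113, -0.001, 0.001]
wrist_force: [-0.3, -0.4, 0.3]
width: 0.0853
grasp_force: 0.0
```

>>> {"name": "play_rows", "arguments": {
  "slide": [
    [0,0,0],
    [0,0,0],
    [0,0,0],
    [0,0,0],
    [0,0,0]
  ],
  "rot": [
    [0,0,0],
    [0,0,0],
    [0,0,0],
    [0,0,0],
    [0,0,0]
  ],
  "gripper": [0.085,0.085,0.065,0.055,0.05],
  "squeeze": 30
}}

```text
clock: 13.6
position: [0.4763, 0.3051, 0.0136]
tcp_rot: [0.994, -0.113, 0.001, -0.001]
wrist_force: [-0.3, -0.4, -0.8]
width: 0.0515
grasp_force: 0.0
```

>>> {"name": "play_rows", "arguments": {
  "slide": [
    [0,0,0],
    [0,0,0],
    [0,0,0],
    [0,0,0],
    [0,0,0]
  ],
  "rot": [
    [0,0,0],
    [0,0,0],
    [0,0,0],
    [0,0,0],
    [0,0,0]
  ],
  "gripper": [0.046,0.042,0.04,0.04,0.04]
}}

```text
clock: 14.02
position: [0.4762, 0.3048, 0.0135]
tcp_rot: [0.994, -0.113, 0.0, -0.0]
wrist_force: [-1.2, -0.2, 6.2]
width: 0.0456
grasp_force: 31.6
```

>>> {"name": "play_rows", "arguments": {
  "slide": [
    [0,0,-0.005],
    [0,0,-0.01],
    [0,0,-0.015],
    [0,0,-0.02],
    [0,0,-0.025]
  ],
  "rot": [
    [0,0,0],
    [0,0,0],
    [0,0,0],
    [0,0,0],
    [0,0,0]
  ],
  "gripper": [0.04,0.04,0.04,0.04,0.04]
}}

```text
clock: 14.43
position: [0.4751, 0.3037, 0.0878]
tcp_rot: [0.994, -0.113, -0.001, 0.001]
wrist_force: [0.2, 0.5, -0.9]
width: 0.0457
grasp_force: 31.0
```

>>> {"name": "play_rows", "arguments": {
  "slide": [
    [0,0,-0.03],
    [0,0,-0.03],
    [0,0,-0.03],
    [0,0,-0.025],
    [0,0,-0.01]
  ],
  "rot": [
    [0,0,0],
    [0,0,0],
    [0,0,0],
    [0,0,0],
    [0,0,0]
  ],
  "gripper": [0.04,0.04,0.04,0.04,0.04]
}}

```text
clock: 14.85
position: [0.4771, 0.3054, 0.2175]
tcp_rot: [0.994, -0.113, 0.002, -0.002]
wrist_force: [0.9, -0.2, -1.1]
width: 0.0456
grasp_force: 31.1
```

>>> {"name": "play_rows", "arguments": {
  "slide": [
    [0,0,0],
    [0,0,0],
    [0,0,0],
    [0,0,0]
  ],
  "rot": [
    [0,0,0],
    [0,0,0],
    [0,0,0],
    [0,0,0]
  ],
  "gripper": [0.04,0.04,0.04,0.04]
}}

```text
clock: 15.18
position: [0.4751, 0.3038, 0.2105]
tcp_rot: [0.994, -0.113, -0.001, 0.001]
wrist_force: [-0.1, 0.7, -1.6]
width: 0.0454
grasp_force: 31.1
```

```bash
python3 - <<'E'
from h import *
for cam in ("wrist","scene"):
    im,d,P=cell(cam,.0,.4)
    o=manip.get_obs();p=np.array(o["position"]);T=R.from_quat(o["tcp_rot"]).as_matrix()
    r=manip.cut_out(cam,"tall_cell_mid")
    for k in r[:2]:
        Q=P[k["pixels"]&(d>0)];L=(Q-p)@T;L=L[(abs(L[:,0])<.04)&(abs(L[:,1])<.05)&(abs(L[:,2])<.12)]
        if len(L): print("score",k["score"],len(L),np.round(np.percentile(L,[1,5,50,95,99],axis=0),4).tolist())
    if cam=="wrist": cv2.imwrite("pics/w5.png",im[...,::-1])
    else: cv2.imwrite("pics/s5.png",cv2.resize(im[60:260,120:380],None,fx=2.5,fy=2.5)[...,::-1])
print(o["clock"],o["width"],o["grasp_force"],np.round(o["joint_pos"],2))
E
```

```text
wrist tcp [0.4751 0.3038 0.2105] psi -12.98 tilt [-0.0024 -0.0023]
 n 14106 c [438.4 326. ] s [127.2 119.4] a 86.5 z 0.2916 in tool [-0.0409 -0.0132 -0.081 ]
score 0.82 14074 [[-0.0139, -0.022, -0.084], [-0.0108, -0.0199, -0.0836], [0.0161, 0.0002, -0.0807], [0.0174, 0.0202, -0.0174], [0.0176, 0.0222, -0.0036]]
scene tcp [0.4755 0.3042 0.2113] psi -12.97 tilt [-0.0014 -0.0016]
 n 496 c [535.9 443.1] s [363.9  42.5] a 65.8 z 0.2413 in tool [ 0.0276 -0.1488 -0.0303]
score 0.84 495 [[-0.0199, -0.0212, -0.0818], [-0.0196, -0.0175, -0.0809], [-0.0173, 0.0203, -0.0295], [0.0109, 0.0255, -0.0014], [0.0139, 0.0267, 0.0013]]
15.4333 0.04579279156703978 31.06244444847107 [ 0.92  0.17 -0.21 -0.   -1.19  0.43]
```

View pics/w5.png

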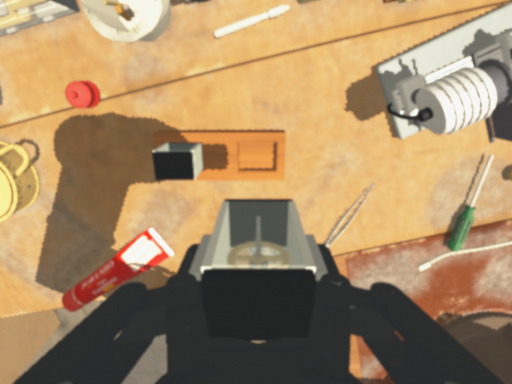

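Cell is held squarely in the hand (wrist view: cap at (258,300), wheel visible through the pane at (258,250)), the shorter cell is still in its socket at (178,160). Turning and carrying it to above the gap.

>>> {"name": "play_rows", "arguments": {
  "slide": [
    [0,0,0],
    [0,0,0],
    [0,0,0],
    [0,0,0],
    [0,0,0]
  ],
  "rot": [
    [0,0,4],
    [0,0,6],
    [0,0,6],
    [0,0,6],
    [0,0,6]
  ],
  "gripper": [0.04,0.04,0.04,0.04,0.04]
}}

```text
clock: 15.9
position: [0.4759, 0.3045, 0.2124]
tcp_rot: [0.936, -0.352, -0.0, 0.0]
wrist_force: [0.8, -0.0, -2.2]
width: 0.046
grasp_force: 31.0
```

>>> {"name": "play_rows", "arguments": {
  "slide": [
    [0,0,0],
    [0,0,0],
    [0,0,0],
    [0,0,0],
    [0,0,0]
  ],
  "rot": [
    [0,0,6],
    [0,0,6],
    [0,0,6],
    [0,0,6],
    [0,0,6]
  ],
  "gripper": [0.04,0.04,0.04,0.04,0.04]
}}

```text
clock: 16.32
position: [0.4758, 0.3045, 0.2124]
tcp_rot: [0.813, -0.583, -0.0, 0.0]
wrist_force: [0.2, -0.2, -1.4]
width: 0.0461
grasp_force: 31.0
```

>>> {"name": "play_rows", "arguments": {
  "slide": [
    [0,0,0],
    [0,0,0],
    [0.012,0.0006,0],
    [0.02,0.001,0],
    [0.025,0.0012,0]
  ],
  "rot": [
    [0,0,4.6],
    [0,0,2],
    [0,0,0],
    [0,0,0],
    [0,0,0]
  ],
  "gripper": [0.04,0.04,0.04,0.04,0.04]
}}

```text
clock: 16.73
position: [0.4853, 0.248, 0.2122]
tcp_rot: [0.78, -0.625, -0.0, 0.0]
wrist_force: [-0.1, -0.3, -1.1]
width: 0.0458
grasp_force: 31.0
```

>>> {"name": "play_rows", "arguments": {
  "slide": [
    [0.028,0.0013,0],
    [0.028,0.0013,0],
    [0.028,0.0013,0],
    [0.028,0.0013,0],
    [0.028,0.0013,0]
  ],
  "rot": [
    [0,0,0],
    [0,0,0],
    [0,0,0],
    [0,0,0],
    [0,0,0]
  ],
  "gripper": [0.04,0.04,0.04,0.04,0.04]
}}

```text
clock: 17.15
position: [0.5091, 0.1083, 0.2126]
tcp_rot: [0.78, -0.626, 0.0, -0.0]
wrist_force: [1.5, -0.2, -1.4]
width: 0.0458
grasp_force: 31.0
```

>>> {"name": "play_rows", "arguments": {
  "slide": [
    [0.028,0.0013,0],
    [0.024,0.0011,0],
    [0.018,0.0009,0],
    [0.0093,0.0005,0],
    [0,0,0]
  ],
  "rot": [
    [0,0,0],
    [0,0,0],
    [0,0,0],
    [0,0,0],
    [0,0,0]
  ],
  "gripper": [0.04,0.04,0.04,0.04,0.04]
}}

```text
clock: 17.57
position: [0.5225, 0.03, 0.2125]
tcp_rot: [0.779, -0.627, 0.0, 0.0]
wrist_force: [0.1, -0.4, -1.4]
width: 0.0456
grasp_force: 31.0
```

>>> {"name": "play_rows", "arguments": {
  "slide": [
    [0,0,0],
    [0,0,0],
    [0,0,0],
    [0,0,0],
    [0,0,0]
  ],
  "rot": [
    [0,0,0],
    [0,0,0],
    [0,0,0],
    [0,0,0],
    [0,0,0]
  ],
  "gripper": [0.04,0.04,0.04,0.04,0.04]
}}

```text
clock: 17.98
position: [0.5225, 0.0325, 0.2125]
tcp_rot: [0.78, -0.626, -0.0, -0.0]
wrist_force: [0.5, -0.4, -2.3]
width: 0.0458
grasp_force: 31.0
```

```bash
cat >> h.py <<'E'
def stand(cam,g=(.5227,.032),deg=12.4):
    o=manip.get_obs();p=np.array(o["position"]);T=R.from_quat(o["tcp_rot"]).as_matrix()
    print(cam,"tcp",np.round(p,4),"psi %.2f"%np.degrees(np.arctan2(T[1,0],T[0,0])),"tilt",np.round(T[:2,2],4),"w %.4f g %.1f"%(o["width"],o["grasp_force"]),"clk %.2f"%o["clock"])
    im,d=manip.read_camera(cam);P=cloud(cam,d);th=np.radians(deg);c,s=np.cos(th),np.sin(th)
    D=P-np.r_[g,0];L=np.dstack([D[...,0]*c+D[...,1]*s,-D[...,0]*s+D[...,1]*c,P[...,2]])
    L[d<=0]=9
    return im,L
E
python3 - <<'E'
from h import *
im,L=stand("wrist");cv2.imwrite("pics/w6.png",im[...,::-1])
F=L.reshape(-1,3)
def show(n,m):
    q=F[m]
    print(n,len(q),np.round(np.percentile(q,[1,5,50,95,99],axis=0),4).tolist() if len(q)>20 else "")
x,y,z=F.T
show("plate",(z>.008)&(z<.0185)&(abs(x)<.06)&(y>-.09)&(y<.11))
show("loupe",(z>.09)&(z<.14)&(y<-.028)&(y>-.09)&(abs(x)<.03))
show("rail",(z>.02)&(z<.03)&(abs(x)<.025)&(y<-.03)&(y>-.08))
show("knob",(z>.14)&(z<.168)&(y>.02)&(y<.045)&(x<-.02)&(x>-.06))
show("cell",(z>.2)&(z<.31)&(abs(x)<.03)&(abs(y)<.03))
print([(round(k["score"],2),np.round(k["location"],4).tolist()) for k in manip.spot_point("wrist","light_gap")+manip.spot_point("wrist","stand")+manip.spot_point("wrist","shutter_knob")])
E
```

```text
wrist tcp [0.5225 0.0325 0.2125] psi -77.50 tilt [-0.  0.] w 0.0458 g 31.0 clk 17.98
plate 4961 [[-0.0482, -0.0778, 0.0137], [-0.0455, -0.0744, 0.0151], [0.0139, -0.0081, 0.0168], [0.0474, 0.0535, 0.018], [0.0501, 0.0593, 0.0184]]
loupe 1301 [[-0.0208, -0.0634, 0.0953], [-0.0157, -0.0628, 0.0994], [0.0011, -0.0527, 0.1241], [0.0172, -0.034, 0.1343], [0.0224, -0.0318, 0.1352]]
rail 164 [[-0.024, -0.0723, 0.0229], [-0.0226, -0.0722, 0.0235], [-0.0003, -0.0688, 0.0252], [0.0148, -0.054, 0.0286], [0.0177, -0.0509, 0.0297]]
knob 177 [[-0.0468, 0.0269, 0.1411], [-0.046, 0.0271, 0.1425], [-0.0423, 0.0279, 0.1611], [-0.0382, 0.0339, 0.1649], [-0.0378, 0.0364, 0.1656]]
cell 16314 [[-0.0288, -0.0172, 0.2172], [-0.0251, -0.0169, 0.2325], [0.0001, -0.0132, 0.2934], [0.0251, 0.0106, 0.2974], [0.0288, 0.0143, 0.305]]
[(0.92, [0.5202, 0.0312, 0.1122]), (0.84, [0.5227, 0.0329, -0.0034]), (0.96, [0.4725, 0.0522, 0.1535])]
```

View pics/w6.png

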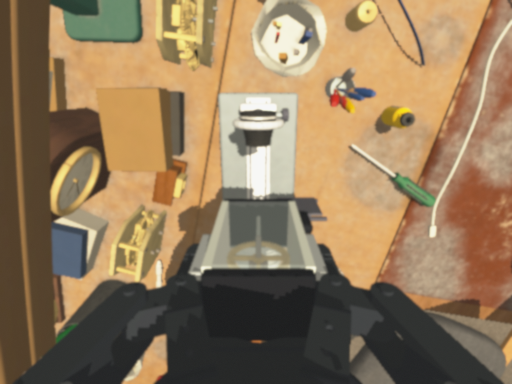

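```bash
python3 - <<'E'
from h import *
o=manip.get_obs();p=np.array(o["position"]);T=R.from_quat(o["tcp_rot"]).as_matrix()
for cam in ("wrist","scene"):
    im,d=manip.read_camera(cam);Q=cloud(cam,d)[d>0];L=(Q-p)@T
    L=L[(abs(L[:,1])<.07)&(L[:,2]<-.03)&(L[:,2]>-.2)&(abs(L[:,0])<.06)]
    for a in np.arange(.016,.05,.005):
        for sg in (1,-1):
            q=L[(sg*L[:,0]>=a)&(sg*L[:,0]<a+.005)&(abs(L[:,1])>.02)]
            if len(q)>5: print(cam,"x %.3f sg %d n%d lowest tz"%(a,sg,len(q)),np.round(np.percentile(q[:,2],[90,98]),3))
E
```

```text
wrist x 0.016 sg 1 n3761 lowest tz [-0.063 -0.038]
scene x 0.016 sg 1 n168 lowest tz [-0.053 -0.036]
scene x 0.016 sg -1 n36 lowest tz [-0.045 -0.037]
scene x 0.021 sg 1 n84 lowest tz [-0.164 -0.161]
scene x 0.021 sg -1 n31 lowest tz [-0.166 -0.163]
scene x 0.026 sg 1 n100 lowest tz [-0.165 -0.161]
scene x 0.026 sg -1 n9 lowest tz [-0.171 -0.17 ]
scene x 0.031 sg 1 n21 lowest tz [-0.174 -0.167]
```

>>> {"name": "play_rows", "arguments": {
  "slide": [
    [0.0008,0,0.01],
    [0,0,0.02],
    [0,0,0.025],
    [0,0,0.025],
    [0,0,0.015]
  ],
  "rot": [
    [0,0,0.1],
    [0,0,0],
    [0,0,0],
    [0,0,0],
    [0,0,0]
  ],
  "gripper": [0.04,0.04,0.04,0.04,0.04]
}}

```text
clock: 18.7
position: [0.5211, 0.0306, 0.1144]
tcp_rot: [0.779, -0.627, -0.001, 0.001]
wrist_force: [-0.4, 0.4, -0.9]
width: 0.0457
grasp_force: 31.1
```

>>> {"name": "play_rows", "arguments": {
  "slide": [
    [0,0,0.015],
    [0,0,0.013],
    [0,0,0.01],
    [0,0,0.006],
    [0,0,0.004]
  ],
  "rot": [
    [0,0,0],
    [0,0,0],
    [0,0,0],
    [0,0,0],
    [0,0,0]
  ],
  "gripper": [0.04,0.04,0.04,0.04,0.04]
}}

```text
clock: 19.12
position: [0.5224, 0.0309, 0.0686]
tcp_rot: [0.779, -0.627, -0.0, 0.001]
wrist_force: [0.3, 0.2, -1.4]
width: 0.0453
grasp_force: 31.1
```

>>> {"name": "play_rows", "arguments": {
  "slide": [
    [0,0,0],
    [0,0,0],
    [0,0,0],
    [0,0,0],
    [0,0,0]
  ],
  "rot": [
    [0,0,0],
    [0,0,0],
    [0,0,0],
    [0,0,0],
    [0,0,0]
  ],
  "gripper": [0.04,0.04,0.04,0.04,0.04]
}}

```text
clock: 19.53
position: [0.5231, 0.0312, 0.0701]
tcp_rot: [0.779, -0.627, 0.0, -0.0]
wrist_force: [0.2, -0.0, -1.1]
width: 0.0461
grasp_force: 31.1
```

```bash
python3 - <<'E'
from h import *
for cam in ("wrist","scene"):
    im,L=stand(cam);F=L.reshape(-1,3);x,y,z=F.T
    if cam=="scene": a=im
    else: b=im
    def show(n,m):
        q=F[m];print(n,len(q),np.round(np.percentile(q,[1,5,50,95,99],axis=0),4).tolist() if len(q)>20 else "")
    show("loupe",(z>.09)&(z<.14)&(y<-.028)&(y>-.09)&(abs(x)<.03))
    show("knob",(z>.14)&(z<.168)&(y>.025)&(y<.045)&(x<-.03)&(x>-.06))
    show("cell",(z>.06)&(z<.16)&(abs(x)<.0225)&(abs(y)<.024))
    show("celltop",(z>.148)&(z<.158)&(abs(x)<.03)&(abs(y)<.024))
    manip.read_camera(cam)
    print([(round(k["score"],2),np.round(k["location"],4).tolist()) for k in manip.spot_point(cam,"tall_cell_mid")+manip.spot_point(cam,"light_gap")+manip.spot_point(cam,"shutter_knob")])
b=cv2.resize(b[100:384,130:400],None,fx=1.4,fy=1.4);a=cv2.resize(a[130:290,240:380],None,fx=2.6,fy=2.6,interpolation=cv2.INTER_CUBIC)
h=min(len(a),len(b));cv2.imwrite("pics/f7.png",np.hstack([a[:h],b[:h]])[...,::-1])
E
```

```text
wrist tcp [0.5231 0.0312 0.0701] psi -77.67 tilt [0.001  0.0004] w 0.0461 g 31.1 clk 19.53
loupe 5358 [[-0.0207, -0.0633, 0.0952], [-0.0162, -0.0627, 0.0968], [0.0005, -0.0548, 0.1241], [0.0171, -0.0346, 0.1343], [0.0215, -0.0321, 0.1353]]
knob 580 [[-0.0468, 0.0261, 0.1409], [-0.0463, 0.0265, 0.1432], [-0.0437, 0.0274, 0.155], [-0.0402, 0.0285, 0.1621], [-0.0393, 0.029, 0.1629]]
cell 13491 [[-0.0218, -0.0185, 0.082], [-0.0199, -0.0182, 0.0962], [0.0001, -0.0167, 0.1521], [0.02, 0.0101, 0.1539], [0.0219, 0.0131, 0.1543]]
celltop 8187 [[-0.0283, -0.0178, 0.1484], [-0.0212, -0.0174, 0.1499], [0.0001, -0.0066, 0.1532], [0.0212, 0.0115, 0.1543], [0.0284, 0.0136, 0.1569]]
[(0.61, [0.5216, 0.0316, 0.1102]), (0.79, [0.4737, 0.0541, 0.1508])]
scene tcp [0.5228 0.0311 0.0697] psi -77.67 tilt [0.0003 0.0001] w 0.0455 g 31.1 clk 19.78
loupe 321 [[-0.0257, -0.0639, 0.0924], [-0.0234, -0.0627, 0.0947], [-0.0098, -0.055, 0.1164], [0.0135, -0.0348, 0.1313], [0.0163, -0.0321, 0.1335]]
knob 75 [[-0.0509, 0.0267, 0.1407], [-0.0503, 0.027, 0.1416], [-0.0474, 0.03, 0.1542], [-0.0392, 0.0373, 0.1631], [-0.0382, 0.038, 0.1637]]
cell 413 [[-0.0223, -0.0186, 0.0687], [-0.021, -0.0182, 0.0742], [-0.001, -0.017, 0.1247], [0.0191, -0.0024, 0.1519], [0.0216, 0.0101, 0.1539]]
celltop 146 [[-0.0296, -0.0175, 0.1484], [-0.025, -0.017, 0.1488], [0.006, -0.0113, 0.1512], [0.0269, 0.0051, 0.155], [0.0292, 0.0124, 0.1567]]
[(0.88, [0.5205, 0.033, 0.1113]), (0.52, [0.3524, 0.2042, 0.0012]), (0.7, [0.5255, 0.0295, 0.1099])]
```

View pics/f7.png

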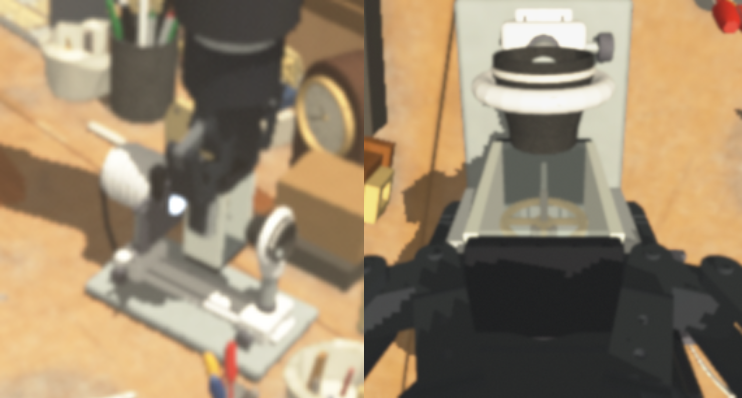

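The cell stands upright between loupe and lamp: the front pane is about 14 mm from the loupe mouth and the cap top is at z≈0.153. The lens shines uncovered at (175,205) in the scene crop, and the hand is clear of the stand. Handing in.

```bash
python3 -c "
from cell import manip
print(manip.close_job())"
```

```text
the job is handed in; nothing more can be done
None
```

The shutter is fully open against its stop. The taller cell is held by its frosted sides, upright in the light gap and centred to about 1 mm by camera, with its clear panes square to the light. The shorter cell was still in its socket after the lift, nothing else was touched, and the job was handed in at about 20 s.

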